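# Lock a specimen case with its quarter-turn toggle

## Task

The specimen case is closed but not locked. Turn its T-toggle until the foot finds the hidden slot and drops in, press it down against the spring and turn it a quarter turn clockwise (seen from above) to the stop, then let go so that it springs up into its lock. Leave the stopper on the lid, the pen, the drop bottle and the jar where they are.

Things in the scene. Friction and masses are not known exactly. Their poses are not given: they have to be found in the camera images.
- case: Closed specimen case, fixed: metal box with grey plastic lid, 140 x 110 mm, lid top 62 mm above the worktop. Origin on the toggle's upright axis at worktop height; +x goes to the hinge side, z up; the box spans x -50 to +90, y -55 to +55 mm. A grey square turret 56 x 56 mm, top at 78 mm, stands on the lid round the toggle.
- turret_top (a point): Centre of the turret's top face, 78 mm up; axes as the case. Hidden in the turret is a fixed plate with a slot 33 x 13 mm for the toggle's foot. The slot's direction cannot be seen: it lies along the case's x axis give or take 0.4 rad. Turn the toggle (either way) until it drops in by its own weight; the foot enters within about 0.1 rad of the slot.
- toggle_wing (a point): Centre of the wing, the upright flat grip bar (58 mm along x, 12 mm along y, 16 mm high) of the loose but captive steel T-toggle, 70 to 120 g; a half turn looks the same. Its height over the worktop: 114 mm at the start; 107 mm dropped into the slot, on the spring; below 99 mm pressed under the slot plate; 102 mm locked; about 99 mm if let go before the quarter turn was complete.
- toggle_flange (a point): Centre of the top face of the toggle's round flange, 64 mm across, 5 mm thick, just under the wing and 8 mm below the wing's centre: fingertips set astride the wing can press here. The spring gives way at 3 N and needs 6 to 8 N to stay pressed; it bottoms with the wing's centre at 94 mm.
- toggle_foot (a point): Centre of the toggle's hidden foot, a crossbar 30 x 10 x 6 mm along x, parallel to the wing and 62 mm below the wing's centre, on a 10 mm stem. It starts 0.67 to 2.47 rad off the slot. Pressed under the plate it turns clockwise only, a quarter turn to a firm stop; let go there, it springs up into a crosswise notch and can turn no more.
- stopper: Dark rubber stopper, 33 mm across, 27 mm high, standing on the lid behind the turret; origin in the centre of its underside. Stays where it is.
- pen: Pen, 145 mm long (along its y), lying on the worktop beside the case, at its left. Stays where it is.
- drop_bottle: Small brown bottle, 40 mm across, 78 mm high, standing left of the case; origin in the centre of its underside. Stays where it is.
- jar: Sample jar with screw lid, 59 mm across, 65 mm high, standing further left; origin in the centre of its underside. Stays where it is.
Things that resemble listed ones, but are neither listed nor needed, are in the scene too. Leave any pink look-alike of the part that bears toggle_wing alone.

How it is judged:
On the way:
1. the foot has dropped into the slot (z of toggle_wing in the frame of case below 0.1095 m), for 0.1 s.
At the end, for the whole second after the job is handed in: The toggle is locked: let go, at rest and upright, its foot through the slot, turned crosswise and sprung up into the notch (wing centre 100.3 to 104.2 mm above the worktop; 107 mm is dropped in but not turned, 99 mm or less is turned only part way) (z of toggle_wing in the frame of case between 0.1003 and 0.1042 m and linear speed of toggle below 0.01 m/s and angle between toggle_wing's own z axis and vertical below 0.12 rad); the robot touches nothing.
It fails at once if the stopper, pen, drop bottle or jar is shifted by more than 30 mm (distance of any of stopper, pen, drop_bottle, jar from where it was at the start of the episode above 0.03 m).
It also fails if it takes over 48 s, if anything falls off the work surface, if the arm or the gripper's body presses on something with over 40 N, if the wrist force passes 120 N, or if a joint passes its speed limit or range.

## Robot

A 6-joint arm with a two-finger parallel gripper is mounted at the origin on a cart in front of the work surface, level with it; the furniture and walls round the work are solid. World frame = base frame: x ahead of the robot, y to its left, z up, the work surface at z = 0. Lengths are in m, angles in rad, forces in N, time in s.
With the tool pointing down it reaches from about 0.3 to 0.775 m from the base axis. Payload 14.6 kg.
Tool frame: the origin (TCP) lies on the centre line of the jaws, within the pads' length; the fingertips stand 19 mm ahead of it and the grasp point (between the pads) is the TCP; z points along the fingers, x is the direction in which the jaws open and shut, and the axes are right-handed (so a half turn about z gives the same grasp; the last joint's range is limited). The gripper opens to 94 mm and grips with 3 to 60 N. Pads are 16 mm wide; open, the fingers measure 119 mm over their backs; the gripper's body (75 mm by 177 mm) begins 78 mm behind the grasp point.
Start: joints at [1.053, 0.3, 1.521, -0, 1.321, -0.067], TCP at [0.24, 0.495, 0.224] pointing down, gripper open.
Joint ranges: [-3.03, 3.03], [-0.79, 2.21], [0.23, 2.52], [-1.04, 4.18], [0, 3.07], [-2.55, 2.55]. Speed limits (rad/s): [2.22, 2.22, 2.57, 3.14, 3.14, 3.14].

## Interface

Orientations are given as [roll, pitch, yaw] about the fixed x, y, z axes, in that order (R = Rz(yaw) Ry(pitch) Rx(roll)).
In Python, from station import ctrl, imaging gives the robot as it stands.
- The arm moves only by the shell command python3 -m handwheel 'ROWS' [OPENING] [FORCE]. ROWS is JSON, a list that holds one entry, the list of rows, each a list of 4 numbers: the shift along the tool's x, y, z in m, then the turn about the tool's z in rad. A call has 1 to 10 rows; each row shifts and turns the pose as measured when the row begins, along the tool's axes as they then stand; what a row does not reach is not made up. A row lasts 1/10 s, in which the tool goes at most 50 mm and 8.59 degrees, less where a joint would pass 70% of its speed; a pose out of reach is approached as far as the arm can. A call is refused whole if a number of a shift passes 0.05 or a number of a turn 0.15, either way. A call with a gripper value outside its range is refused whole. OPENING is the finger opening in m, from 0 to 0.094, set as the call begins (- or left out, the last holds). The fingers move at their own pace and stop on an object; FORCE is the grip in N (left out, the last holds). Time passes only in rows, so rows that do not move let the fingers close. It gives the time, the measured TCP pose, the force and the opening at its end, in the units of the state.
- ctrl.get_obs(): the state, without advancing time (a new reading comes with each control period).
- imaging.camera(name): name is "scene" or "top" or "wrist"; returns the picture (420x560x3 uint8, red, green, blue); there is no depth.
- imaging.camera_model(name): a dict with "camera_matrix" (3x3 intrinsics, pixels), "k1" (the pictures are not rectified: a ray, as slopes to the right and down, at radius r is drawn at 1 + k1 r^2 times it, then the intrinsics apply), "position" and "attitude" of the camera in the world. Camera axes: x right, y up, looking along -z (the intrinsics and any distortion apply to the point x, -y, -z); pixel columns grow to the right and rows downward; lengths in m; the calibration is good to about 2 mm. A picture is of the moment at which its call begins: read the wrist's pose just before it. camera_model takes no time and is no camera call; for the wrist camera it gives the pose at the moment of the call.
- ctrl.hand_in(): hands the job in, once; it reports no verdict.
The state is a dict: "time_s": time; "qpos": joint angles; "joint_vel": joint speeds; "tau": joint torques, N m; "ee_pos": TCP position; "eef_rot": TCP orientation; "force": force on the tool from outside, world axes, zero at the start; "moment": the same for the moment, N m; "grip_width": finger opening in m.
Only numpy, scipy, OpenCV 4.12 (cv2) and the standard library are available. Lean on these libraries where they do the work, as an engineer would, in place of code of your own. Each camera call takes 0.05 s, during which the arm holds its last target. There are 200 camera calls.

## Working session

There is one attempt and no reset: what is moved stays moved. The work goes in short steps, Python scripts to look and compute and a shell command to move; the robot and the scene stay as the last step left them, time stands still between calls to the robot, and variables do not carry over. Pictures are saved under pics/ and viewed, about 8 in all and at most 12, crops included, and the job is handed in when it is done.

```bash
ls; mkdir -p pics
python3 - <<'E'
from station import ctrl, imaging
import cv2, numpy as np
for n in("scene","top"):
    im=imaging.camera(n); cv2.imwrite(f"pics/{n}0.png",im[:,:,::-1])
    m=imaging.camera_model(n);print(n,m)
a=cv2.imread("pics/scene0.png");b=cv2.imread("pics/top0.png")
print(ctrl.get_obs())
E
```

```text
pics
scene {'camera_matrix': array([[414.71037733,   0.        , 281.61799668],
       [  0.        , 414.71037733, 204.67683543],
       [  0.        ,   0.        ,   1.        ]]), 'k1': 0.04304694867046823, 'position': array([ 0.09444146, -0.42338954,  0.70878946]), 'attitude': array([ 0.77578104, -0.00810978, -0.78978572])}
top {'camera_matrix': array([[479.11333152,   0.        , 277.48588031],
       [  0.        , 479.11333152, 216.22219389],
       [  0.        ,   0.        ,   1.        ]]), 'k1': -0.1355223673294099, 'position': array([ 0.38625994, -0.00287734,  1.10951345]), 'attitude': array([ 0.12609302, -0.00169012, -1.59294078])}
{'time_s': 0.1, 'qpos': array([ 1.05337541e+00,  3.00405619e-01,  1.52154477e+00,  8.92810415e-06,
        1.32071649e+00, -6.65693654e-02]), 'joint_vel': array([-0.00052268, -0.00187809, -0.00222364, -0.00095341,  0.00220892,
        0.00012083]), 'tau': array([ 8.56123006e-04, -5.32641935e+01, -3.53284764e+01,  7.09567009e-02,
        2.34738900e-02, -6.08000937e-05]), 'ee_pos': array([0.23952379, 0.49484801, 0.2239376 ]), 'eef_rot': array([-3.14151257e+00,  1.07126788e-03,  1.11994261e+00]), 'force': array([0.78875205, 0.0921882 , 0.21289952]), 'moment': array([0.03704698, 0.01834465, 0.03284835]), 'grip_width': 0.09398268395570714}
```

View pics/top0.png

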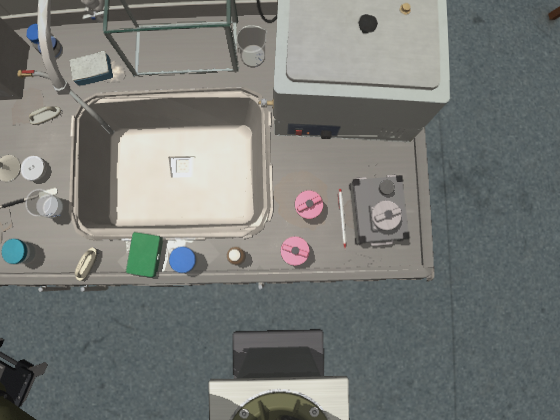

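View pics/scene0.png

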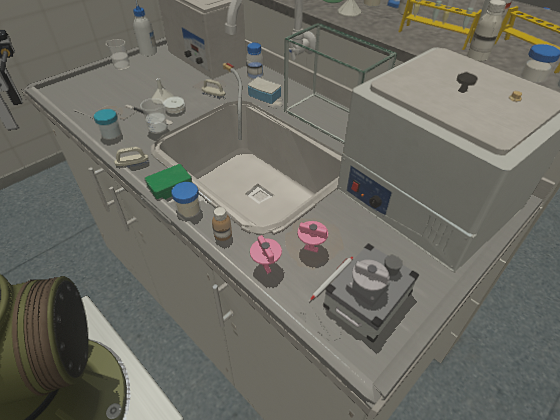

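Top view: grey T-toggle on the case at about (386,215), stopper at (387,187), pen at x≈343; pink look-alikes at (309,205) and (295,251). The scene view agrees (toggle at 372,275). I'll measure it now.

```bash
cat > h.py <<'E'
import numpy as np, cv2
from scipy.spatial.transform import Rotation as R
from station import ctrl, imaging
def ray(m,u,v):
    p=cv2.undistortPoints(np.array([[[u,v]]],float),m["camera_matrix"],np.array([m["k1"],0,0,0,0.])).ravel()
    return np.array(m["position"]),R.from_euler("xyz",m["attitude"]).apply([p[0],-p[1],-1])
def onz(m,u,v,z):
    o,d=ray(m,u,v); return (o+d*(z-o[2])/d[2])
def rect(im,m,c,z,half=.05,s=6000,yawaxis=True):
    "orthophoto of plane z: up = +x, left = +y; s px/m"
    n=int(2*half*s); Rm=R.from_euler("xyz",m["attitude"])
    i,j=np.mgrid[:n,:n]; P=np.stack([c[0]+half-i/s,c[1]+half-j/s,np.full(i.shape,z)],-1).reshape(-1,3)
    q=Rm.inv().apply(P-m["position"]); x=q[:,0]/-q[:,2]; y=-q[:,1]/-q[:,2]; f=1+m["k1"]*(x*x+y*y); K=m["camera_matrix"]
    return cv2.remap(im,(K[0,0]*x*f+K[0,2]).reshape(n,n).astype(np.float32),(K[1,1]*y*f+K[1,2]).reshape(n,n).astype(np.float32),cv2.INTER_CUBIC)
E
python3 - <<'E'
from h import *
m=imaging.camera_model("top"); s=imaging.camera_model("scene")
print("flange top",onz(m,386.5,216,.106), "scene",onz(s,371,276,.106))
for uv in((354,179),(402,177),(356,243),(407,240)): print(onz(m,*uv,.062))
t=cv2.imread("pics/top0.png"); c=onz(m,386.5,216,.106)
a=rect(t,m,c,.106,.06,5000); 
b=cv2.resize(t[165:255,340:420],None,fx=6,fy=6,interpolation=cv2.INTER_CUBIC)[:540]
a=cv2.resize(a,(540,540))[:, :]
w=np.hstack([cv2.resize(a,(400,400)),cv2.resize(b,(400,450))[:400]]); cv2.imwrite("pics/t1.png",w)
E
```

```text
flange top [ 0.50879316 -0.23925908  0.106     ] scene [ 0.50474282 -0.24268117  0.106     ]
[ 0.59910433 -0.1805      0.062     ]
[ 0.60181737 -0.2898155   0.062     ]
[ 0.45588141 -0.17879916  0.062     ]
[ 0.45963423 -0.29310065  0.062     ]
```

View pics/t1.png

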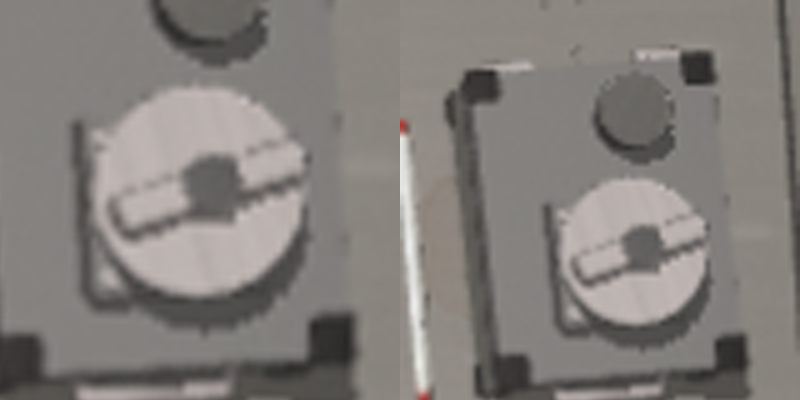

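The ortho crop (left, 3333 px/m) shows the flange at (200,191), 213 px ≈ 64 mm across, which matches. So the toggle axis is at about (0.5115, -0.239). The wing runs (115,220)→(300,160), which is yaw ≈ -1.26. The case yaw is about 0.02. The stopper sits about 60 mm behind. Now I'll move above it.

```bash
python3 -m handwheel '[[[-0.034,0.035,0,0],[-0.034,0.035,0,0],[-0.034,0.035,0,0],[-0.034,0.035,0,0],[-0.034,0.035,0,0],[-0.034,0.035,0,0],[-0.034,0.035,0,0],[-0.034,0.035,0,0]]]'
```

```text
time_s: 0.9
ee_pos: [0.3732, 0.1207, 0.2217]
eef_rot: [-3.141, 0.005, 1.129]
force: [0.5, 0.7, -0.2]
grip_width: 0.0934
```

```bash
python3 -m handwheel '[[[-0.033,0.035,0,0],[-0.033,0.035,0,0],[-0.033,0.035,0,0],[-0.033,0.035,0,0],[-0.033,0.035,0,0],[-0.033,0.035,0,0],[-0.033,0.035,0,0],[-0.02,0.02,0,0],[0,0,0,0.1]]]' && python3 -m handwheel '[[[0,0,0,0.13],[0,0,0,0.13],[0,0,0,0.13],[0,0,0,0.13],[0,0,0,0.13],[0,0,0,0.05],[0,0,0,0]]]' 0.045
python3 - <<'E'
from h import *
o=ctrl.get_obs(); m=imaging.camera_model("wrist"); im=imaging.camera("wrist")
cv2.imwrite("pics/w1.png",im[:,:,::-1]); print(o["ee_pos"],o["eef_rot"],m)
a=rect(im[:,:,::-1].copy(),m,(.51,-.24),.106,.06,3333); cv2.imwrite("pics/w1s.png",np.hstack([cv2.resize(im[:,:,::-1],(400,300)),a[:300]])); cv2.imwrite("pics/w1o.png",a)
E
```

```text
time_s: 1.8
ee_pos: [0.5064, -0.2398, 0.2206]
eef_rot: [-3.139, 0.004, 1.022]
force: [0.5, -0.1, 0.4]
grip_width: 0.0938
time_s: 2.5
ee_pos: [0.5053, -0.2411, 0.217]
eef_rot: [-3.138, 0.009, 0.287]
force: [0.8, -0.3, -0.1]
grip_width: 0.0455
[ 0.50533286 -0.24109392  0.21701234] [-3.13803559  0.00944389  0.28744931] {'camera_matrix': array([[327.63484821,   0.        , 279.32662101],
       [  0.        , 327.63484821, 209.95847148],
       [  0.        ,   0.        ,   1.        ]]), 'k1': -0.0009625075083155272, 'position': array([ 0.48583147, -0.17134494,  0.37766874]), 'attitude': array([-0.25008456,  0.00991203,  0.28709939])}
```

View pics/w1s.png

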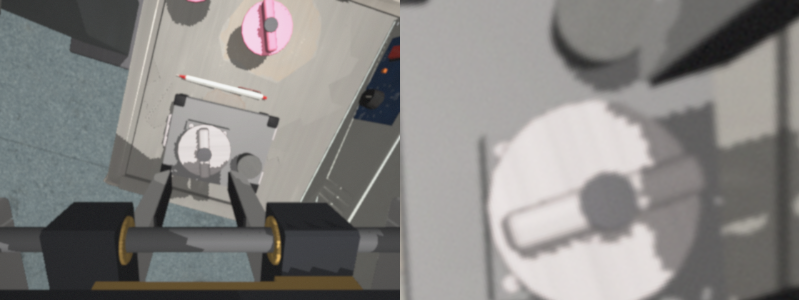

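The wrist ortho (3333 px/m, centre (0.51,-0.24)) puts the flange centre at (194,205), so (0.5085,-0.238). That is within 3 mm of the top view. The wing yaw is about -1.255, also in agreement, and there is a dark 18 mm hub disc at its middle. I'll go down astride the wing.

```bash
python3 -m handwheel '[[[0.005,-0.001,0.02,-0.03],[0,0,0.03,0],[0,0,0.02,0],[0,0,0.01,0],[0,0,0.006,0],[0,0,0,0]]]' 0.045 && python3 -m handwheel '[[[0,0,0,0],[0,0,0,0],[0,0,0,0],[0,0,0,0]]]' 0 3
```

```text
time_s: 3.15
ee_pos: [0.5095, -0.2388, 0.1288]
eef_rot: [-3.139, 0.008, 0.33]
force: [-0.4, 0.1, 0.4]
grip_width: 0.045
time_s: 3.55
ee_pos: [0.5105, -0.2393, 0.1315]
eef_rot: [3.141, 0.006, 0.331]
force: [-0.5, -0.0, -0.4]
grip_width: 0.0163
```

```bash
python3 -m handwheel '[[[0,0,0.003,0],[0,0,0,0],[0,0,0,0]]]' 0 3
python3 - <<'E'
from station import ctrl
for i in range(1):
    o=ctrl.get_obs();print(o["ee_pos"],o["eef_rot"],o["moment"],o["grip_width"])
E
```

```text
time_s: 3.85
ee_pos: [0.5107, -0.2395, 0.129]
eef_rot: [3.14, 0.005, 0.331]
force: [0.6, 0.9, -0.0]
grip_width: 0.0118
[ 0.5107301  -0.23954162  0.12903783] [3.14046167 0.00479002 0.33107846] [-0.04387295  0.01670688 -0.02835687] 0.01180209823085023
```

Gripped wing reads 11.8 mm as expected. I'll loosen slightly so the toggle can drop, then sweep counter-clockwise.

```bash
python3 -m handwheel '[[[0,0,0.001,-0.1],[0,0,0,-0.1],[0,0,0,-0.1],[0,0,0,-0.1],[0,0,0,-0.1],[0,0,0,-0.1],[0,0,0,-0.1],[0,0,0,-0.1]]]' 0.015 3;python3 -m handwheel '[[[0,0,0,-0.08],[0,0,0,-0.08],[0,0,0,-0.08]]]'
python3 - <<'E'
from station import ctrl
o=ctrl.get_obs();print(o["ee_pos"],o["eef_rot"],o["moment"],o["grip_width"])
E
```

```text
time_s: 4.65
ee_pos: [0.5107, -0.2394, 0.1276]
eef_rot: [-3.138, 0.004, 1.161]
force: [0.5, 0.9, 1.2]
grip_width: 0.0151
time_s: 4.95
ee_pos: [0.5108, -0.2393, 0.1275]
eef_rot: [-3.137, 0.003, 1.412]
force: [0.5, 0.8, 1.7]
grip_width: 0.0147
[ 0.51075397 -0.23930813  0.12752966] [-3.13743158e+00  2.56279623e-03  1.41226599e+00] [ 0.07396215 -0.01862156  0.03497828] 0.014687789282377363
```

```bash
Q='from station import ctrl
o=ctrl.get_obs();print("M",o["moment"])'; 
python3 -m handwheel '[[[0,0,-0.001,-0.08],[0,0,0,-0.08],[0,0,0,-0.08]]]'; python3 -c "$Q"
python3 -m handwheel '[[[0,0,0,-0.08],[0,0,0,-0.08]]]'; python3 -c "$Q"
python3 -m handwheel '[[[0,0,0,-0.08],[0,0,0,0]]]'; python3 -c "$Q"
```

```text
time_s: 5.25
ee_pos: [0.5106, -0.2391, 0.1282]
eef_rot: [-3.136, 0.001, 1.663]
force: [-0.5, 0.4, 1.0]
grip_width: 0.0148
M [ 0.13298365  0.07467749 -0.02851197]
time_s: 5.45
ee_pos: [0.5105, -0.2389, 0.128]
eef_rot: [-3.136, -0.001, 1.83]
force: [-0.2, 0.4, 0.9]
grip_width: 0.0153
M [ 0.08316977  0.03758883 -0.01470112]
time_s: 5.65
ee_pos: [0.5105, -0.2389, 0.128]
eef_rot: [-3.136, -0.001, 1.914]
force: [-0.8, 0.3, 1.9]
grip_width: 0.0153
M [ 0.11523123  0.10665128 -0.11626884]
```

```bash
python3 -m handwheel '[[[0,0,0,-0.08],[0,0,0,0]]]';python3 - <<'E'
from h import *
print(ctrl.get_obs()["moment"],ctrl.get_obs()["qpos"][5])
m=imaging.camera_model("wrist"); im=imaging.camera("wrist");s=imaging.camera("scene")
cv2.imwrite("pics/w2.png",np.hstack([cv2.resize(im[110:310,180:380,::-1],(400,400)),cv2.resize(s[220:340,310:430,::-1],(400,400),interpolation=cv2.INTER_CUBIC)]))
E
```

```text
time_s: 5.85
ee_pos: [0.5106, -0.2388, 0.128]
eef_rot: [-3.136, -0.002, 1.991]
force: [0.7, 1.4, 1.3]
grip_width: 0.0165
[ 0.08979729 -0.04785209 -0.09282917] -2.4910591891702465
```

View pics/w2.png

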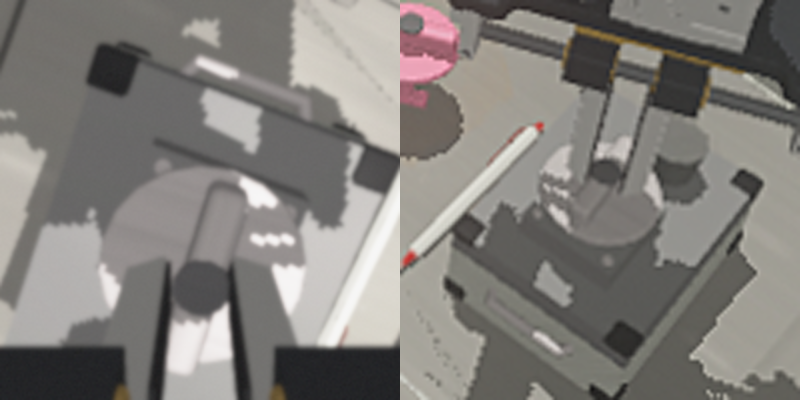

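The opening was forced to 16.5 mm and Mz appeared, so the wing resists turning and has probably dropped in. In the view the wing lags the jaws by about 0.2 rad. I'll relieve the turn and feel for the flange height. Contact would come at TCP ≈0.118 if it has dropped, 0.125 if not.

```bash
python3 -m handwheel '[[[0,0,0,0.1],[0,0,0,0.08],[0,0,0,0]]]' 0.015; python3 -m handwheel '[[[0,0,0.002,0],[0,0,0.002,0],[0,0,0.001,0]]]'; python3 -m handwheel '[[[0,0,0.002,0],[0,0,0,0]]]';python3 -m handwheel '[[[0,0,0.002,0],[0,0,0,0]]]'
```

```text
time_s: 6.25
ee_pos: [0.5104, -0.2388, 0.1277]
eef_rot: [-3.136, -0.001, 1.794]
force: [-0.1, -0.5, 0.2]
grip_width: 0.0151
time_s: 6.55
ee_pos: [0.5103, -0.2388, 0.1222]
eef_rot: [-3.135, -0.001, 1.796]
force: [0.2, -0.1, -0.3]
grip_width: 0.015
time_s: 6.75
ee_pos: [0.5102, -0.2387, 0.1197]
eef_rot: [-3.135, -0.001, 1.797]
force: [0.6, 1.0, -0.3]
grip_width: 0.0151
time_s: 6.95
ee_pos: [0.5104, -0.2387, 0.1177]
eef_rot: [-3.135, -0.001, 1.798]
force: [0.2, 0.7, 2.8]
grip_width: 0.0147
```

Contact came at TCP 0.1177, so the wing is at about 106.7 mm and has dropped in. Now I'll grip lightly and press.

```bash
python3 -m handwheel '[[[0,0,0,0],[0,0,0,0],[0,0,0.003,0],[0,0,0.003,0],[0,0,0.002,0]]]' 0 10; python3 -m handwheel '[[[0,0,0.002,0],[0,0,0.002,0],[0,0,0.001,0]]]'
```

```text
time_s: 7.45
ee_pos: [0.5108, -0.2387, 0.111]
eef_rot: [-3.137, -0.0, 1.798]
force: [-1.8, 0.9, 6.2]
grip_width: 0.0131
time_s: 7.75
ee_pos: [0.511, -0.2389, 0.107]
eef_rot: [-3.138, 0.001, 1.798]
force: [-2.2, 1.3, 7.4]
grip_width: 0.0117
```

```bash
python3 -m handwheel '[[[0,0,0.001,0],[0,0,0.0005,0.08],[0,0,0.0005,0.08],[0,0,0.0005,0.08]]]'; python3 -c "
from station import ctrl
print(ctrl.get_obs()['moment'])"
```

```text
time_s: 8.15
ee_pos: [0.5115, -0.2388, 0.1063]
eef_rot: [-3.14, 0.002, 1.551]
force: [-3.3, 2.6, 6.3]
grip_width: 0.012
[0.62167299 0.52089887 0.01351441]
```

```bash
python3 -m handwheel '[[[0,0,0.0005,0.1],[0,0,0.0005,0.1],[0,0,0.0005,0.1],[0,0,0.0005,0.1],[0,0,0.0005,0.1]]]';python3 -m handwheel '[[[0,0,0.0005,0.1],[0,0,0.0005,0.1],[0,0,0.0005,0.1],[0,0,0.0005,0.1]]]'; python3 -c "
from station import ctrl
print(ctrl.get_obs()['moment'])"
```

```text
time_s: 8.65
ee_pos: [0.5113, -0.2389, 0.1058]
eef_rot: [3.142, 0.003, 1.032]
force: [-3.3, 0.9, 7.1]
grip_width: 0.0118
time_s: 9.05
ee_pos: [0.5108, -0.2393, 0.1055]
eef_rot: [3.139, 0.004, 0.615]
force: [-3.4, 1.4, 7.7]
grip_width: 0.0119
[0.21472222 0.78242837 0.03990184]
```

```bash
Q='from station import ctrl
o=ctrl.get_obs();print("M",o["moment"])'; 
python3 -m handwheel '[[[0,0,0.0003,0.1],[0,0,0.0003,0.1],[0,0,0.0003,0.1]]]'; python3 -c "$Q"
python3 -m handwheel '[[[0,0,0.0003,0.08],[0,0,0.0003,0.08]]]'; python3 -c "$Q"
python3 -m handwheel '[[[0,0,0.0003,0.08],[0,0,0.0003,0.08]]]'; python3 -c "$Q"
```

```text
time_s: 9.35
ee_pos: [0.5104, -0.2396, 0.1056]
eef_rot: [3.138, 0.004, 0.303]
force: [-3.4, 1.4, 7.3]
grip_width: 0.0121
M [0.20568451 0.79550098 0.03464983]
time_s: 9.55
ee_pos: [0.5102, -0.2397, 0.1057]
eef_rot: [3.137, 0.004, 0.135]
force: [-2.6, 1.2, 7.5]
grip_width: 0.0115
M [0.3073617  0.70663366 0.04501504]
time_s: 9.75
ee_pos: [0.5099, -0.2398, 0.1058]
eef_rot: [3.136, 0.003, -0.031]
force: [-2.4, 1.2, 5.7]
grip_width: 0.0118
M [0.12737215 0.83069257 0.10091243]
```

```bash
Q='from station import ctrl
o=ctrl.get_obs();print("M",o["moment"])'; 
python3 -m handwheel '[[[0,0,0.0005,0.06],[0,0,0.0005,0.06]]]'; python3 -c "$Q"
python3 -m handwheel '[[[0,0,0.0005,0.06],[0,0,0.0005,0.06]]]'; python3 -c "$Q"
python3 -m handwheel '[[[0,0,0.0005,0.06],[0,0,0.0003,0.06]]]'; python3 -c "$Q"
```

```text
time_s: 9.95
ee_pos: [0.5099, -0.24, 0.1058]
eef_rot: [3.135, 0.002, -0.156]
force: [-2.3, 0.2, 7.8]
grip_width: 0.0124
M [0.04052072 0.64769048 0.29116651]
time_s: 10.15
ee_pos: [0.51, -0.2407, 0.1058]
eef_rot: [3.133, 0.0, -0.281]
force: [-3.8, -0.4, 6.7]
grip_width: 0.0146
M [-0.26687578  0.74329823  0.31804572]
time_s: 10.35
ee_pos: [0.5099, -0.2414, 0.1059]
eef_rot: [3.131, -0.002, -0.404]
force: [-2.8, -1.7, 4.7]
grip_width: 0.0168
M [-0.3956926   0.67752857  0.42621111]
```

The firm stop is reached: the jaws are forced open to 16.8 mm and Mz ≈ 0.4. I'll ease the jaws open and rise slowly without turning back.

```bash
python3 -m handwheel '[[[0,0,0.0005,0],[0,0,0.0005,0],[0,0,-0.002,0],[0,0,-0.003,0],[0,0,-0.003,0],[0,0,-0.003,0]]]' 0.019; python3 -m handwheel '[[[0,0,-0.003,0],[0,0,0,0]]]' 0.035;python3 -m handwheel '[[[0,0,-0.01,0],[0,0,-0.03,0],[0,0,-0.04,0],[0,0,-0.04,0],[0,0,0,0]]]'
python3 - <<'E'
from h import *
m=imaging.camera_model("wrist"); im=imaging.camera("wrist");s=imaging.camera("scene");t=imaging.camera("top")
ctr=(.51,-.239)
a=rect(im[:,:,::-1].copy(),m,ctr,.094,.06,3333)
cv2.imwrite("pics/s3.png",s[:,:,::-1])
cv2.imwrite("pics/w3.png",np.hstack([a,cv2.resize(s[220:340,310:430,::-1],(400,400),interpolation=cv2.INTER_CUBIC)]))
E
```

```text
time_s: 10.95
ee_pos: [0.5101, -0.242, 0.1174]
eef_rot: [3.13, -0.004, -0.406]
force: [-1.4, -0.5, -0.6]
grip_width: 0.0188
time_s: 11.15
ee_pos: [0.5101, -0.242, 0.1208]
eef_rot: [3.13, -0.004, -0.406]
force: [-1.0, 0.2, 0.3]
grip_width: 0.0313
time_s: 11.65
ee_pos: [0.5097, -0.2402, 0.2466]
eef_rot: [3.13, -0.002, -0.406]
force: [1.3, -0.8, -0.3]
grip_width: 0.0352Traceback (most recent call last):
  File "<stdin>", line 6, in <module>
    return _nx.concatenate(arrs, 1, dtype=dtype, casting=casting)
           ~~~~~~~~~~~~~~~^^^^^^^^^^^^^^^^^^^^^^^^^^^^^^^^^^^^^^^
ValueError: all the input array dimensions except for the concatenation axis must match exactly, but along dimension 0, the array at index 0 has size 399 and the array at index 1 has size 400
```

Run:
```python
from h import *
m=imaging.camera_model("wrist"); im=imaging.camera("wrist");s=cv2.imread("pics/s3.png")
a=rect(im[:,:,::-1].copy(),m,(.51,-.239),.094,.06,3333)
cv2.imwrite("pics/w3.png",np.hstack([cv2.resize(a,(400,400)),cv2.resize(s[220:340,310:430],(400,400),interpolation=cv2.INTER_CUBIC)]))
```

```text
(no output)
```

View pics/w3.png

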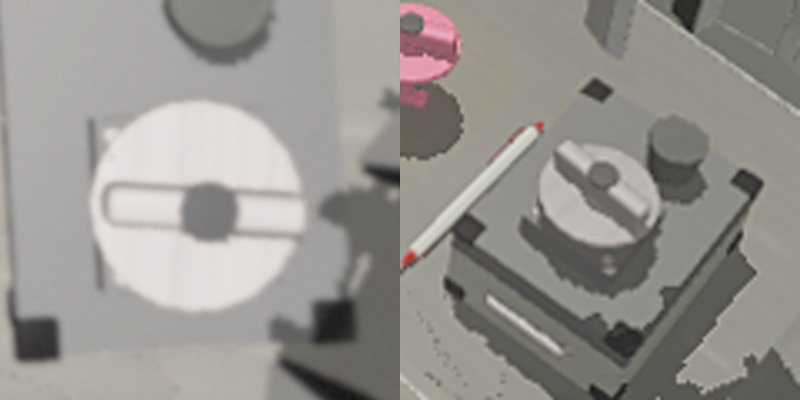

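The wing now reads yaw ≈ -1.6, crosswise to the case, and the toggle stands upright. The stopper and pen are undisturbed. To check the height, I'll touch the flange lightly with the jaws open. Contact would come at TCP ≈0.113 if locked, ≈0.110 if only partly turned.

```bash
python3 -m handwheel '[[[0,0,0,-0.12],[0,0,0,-0.12],[0,0,0,-0.11],[0,0,0.04,0],[0,0,0.04,0],[0,0,0.03,0],[0,0,0.012,0],[0,0,0,0]]]' 0.03; for i in 1; do python3 -m handwheel '[[[0,0,0.001,0],[0,0,0,0],[0,0,0,0]]]'; done
```

```text
time_s: 12.65
ee_pos: [0.5036, -0.2386, 0.1055]
eef_rot: [3.14, 0.021, -0.042]
force: [1.4, -0.0, 9.4]
grip_width: 0.0297
time_s: 12.95
ee_pos: [0.5046, -0.2389, 0.1062]
eef_rot: [3.139, 0.019, -0.042]
force: [-3.1, 1.3, 4.5]
grip_width: 0.03
```

The descent overshot and pressed the toggle again (TCP 0.1055). While it is down I'll re-grip, turn clockwise to the stop again and release.

```bash
Q='from station import ctrl
o=ctrl.get_obs();print("M",o["moment"])'; python3 -m handwheel '[[[0.004,0,0.0007,0],[0.001,0,0.0005,0],[0,0,0.0005,0],[0,0,0.0005,0]]]' 0 10; python3 -c "$Q";  python3 -m handwheel '[[[0,0,0.0005,0.06],[0,0,0.0005,0.06],[0,0,0.0005,0.06],[0,0,0.0003,0.06]]]'; python3 -c "$Q"
```

```text
time_s: 13.35
ee_pos: [0.5104, -0.2396, 0.1065]
eef_rot: [3.138, 0.018, -0.042]
force: [-3.3, 0.6, 7.0]
grip_width: 0.0121
M [0.27559993 0.9951053  0.03975196]
time_s: 13.75
ee_pos: [0.5103, -0.2405, 0.1066]
eef_rot: [3.132, 0.017, -0.288]
force: [-2.8, -1.2, 4.2]
grip_width: 0.0146
M [-0.35163473  0.52309464  0.37074482]
```

Stop felt at the same place as before (Mz 0.37, jaws forced open). Release and rise, then touch in small steps.

```bash
python3 -m handwheel '[[[0,0,0.0003,0],[0,0,0.0003,0],[0,0,-0.002,0],[0,0,-0.003,0],[0,0,-0.003,0],[0,0,-0.003,0]]]' 0.019; python3 -m handwheel '[[[0,0,-0.003,0],[0,0,0,0],[0,0,0,0]]]' 0.03; python3 -m handwheel '[[[0,0,0.002,-0.12],[0,0,0,-0.12],[0,0,0,0]]]';python3 -m handwheel '[[[0,0,0.001,0],[0,0,0,0]]]'
```

```text
time_s: 14.35
ee_pos: [0.5108, -0.2404, 0.1178]
eef_rot: [3.132, 0.017, -0.284]
force: [-0.1, -0.5, -0.0]
grip_width: 0.0191
time_s: 14.65
ee_pos: [0.5108, -0.2402, 0.121]
eef_rot: [3.132, 0.018, -0.284]
force: [-0.2, -0.8, -0.3]
grip_width: 0.0301
time_s: 14.95
ee_pos: [0.5105, -0.2401, 0.1185]
eef_rot: [3.137, 0.02, -0.036]
force: [-0.8, 0.7, -0.8]
grip_width: 0.03
time_s: 15.15
ee_pos: [0.5104, -0.2401, 0.1172]
eef_rot: [3.137, 0.02, -0.042]
force: [0.3, -0.3, 0.1]
grip_width: 0.0302
```

```bash
python3 -m handwheel '[[[0,0,0.001,0],[0,0,0,0]]]'; python3 -m handwheel '[[[0,0,0.001,0],[0,0,0,0]]]'; python3 -m handwheel '[[[0,0,0.0007,0],[0,0,0,0]]]'; python3 -m handwheel '[[[0,0,0.0007,0],[0,0,0,0]]]'
```

```text
time_s: 15.35
ee_pos: [0.5104, -0.24, 0.116]
eef_rot: [3.137, 0.02, -0.045]
force: [0.2, -0.3, -0.1]
grip_width: 0.0303
time_s: 15.55
ee_pos: [0.5103, -0.24, 0.1149]
eef_rot: [3.138, 0.02, -0.047]
force: [-0.5, 1.2, -0.0]
grip_width: 0.0298
time_s: 15.75
ee_pos: [0.5103, -0.24, 0.1142]
eef_rot: [3.137, 0.02, -0.047]
force: [0.3, -0.0, 0.3]
grip_width: 0.03
time_s: 15.95
ee_pos: [0.5105, -0.2401, 0.1136]
eef_rot: [3.137, 0.02, -0.047]
force: [-0.5, 0.5, -0.1]
grip_width: 0.03
```

```bash
python3 -m handwheel '[[[0,0,0.0006,0],[0,0,0,0]]]'; python3 -m handwheel '[[[0,0,0.0005,0],[0,0,0,0]]]'; python3 -m handwheel '[[[0,0,0.0005,0],[0,0,0,0]]]'
```

```text
time_s: 16.15
ee_pos: [0.5108, -0.2402, 0.1134]
eef_rot: [3.137, 0.019, -0.047]
force: [-0.5, 0.9, 0.6]
grip_width: 0.0303
time_s: 16.35
ee_pos: [0.511, -0.2402, 0.1133]
eef_rot: [3.137, 0.018, -0.047]
force: [-0.4, 1.4, 2.6]
grip_width: 0.0301
time_s: 16.55
ee_pos: [0.5111, -0.2403, 0.1131]
eef_rot: [3.137, 0.018, -0.047]
force: [-0.4, 0.4, 3.6]
grip_width: 0.0301
```

Contact came at TCP 0.1133, so the wing is at about 102 mm: locked, and it held at 3.6 N. Now I'll withdraw and look once more.

```bash
python3 -m handwheel '[[[0,0,-0.003,0],[0,0,-0.01,0],[0,0,-0.03,0],[0,0,-0.04,0],[0,0,-0.04,0],[0,0,0,0],[0,0,0,0]]]'
python3 - <<'E'
from h import *
s=imaging.camera("scene");t=imaging.camera("top"); 
d=cv2.absdiff(s[:,:,::-1],cv2.imread("pics/scene0.png")).max(2)
cv2.imwrite("pics/f.png",np.hstack([cv2.resize(s[140:340,170:430,::-1],(520,400)),cv2.resize(t[165:265,220:290,::-1],(280,400))]))
E
```

```text
time_s: 17.25
ee_pos: [0.5121, -0.2394, 0.2416]
eef_rot: [3.138, 0.022, -0.047]
force: [0.8, 0.8, -0.3]
grip_width: 0.03
```

View pics/f.png

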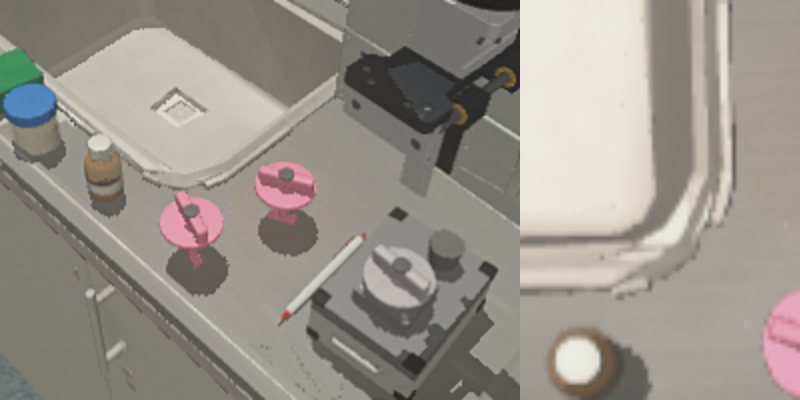

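The toggle is upright and crosswise at (400,275). The stopper, pen, bottle, jar and pink look-alikes are all in place, and the gripper is clear.

```bash
python3 -c "
from station import ctrl
print(ctrl.hand_in())"
```

```text
the job is handed in; nothing more can be done
None
```

The toggle is locked, and I handed the job in at about 17 s of the 48 s allowed; no verdict is reported.

- **Dropping in:** I turned the toggle counter-clockwise with loose jaws until it dropped into the slot. Touching the flange put the wing at about 106.7 mm.
- **Turning:** I pressed it to about 95 mm, turned it clockwise to a firm stop (Mz about 0.4 N m, jaws forced open) and let go.
- **What went wrong:** my first height check came down too far and pressed the toggle again. I turned it back to the stop, which I felt in the same place, and released it again.
- **Last checks:** a light touch then put the wing at about 102.3 mm, within the 100.3–104.2 mm band, and it held at 3.6 N. In the last picture the wing is crosswise and upright, the gripper is clear, and the stopper, pen, drop bottle, jar and pink look-alikes look unmoved. I judged that by eye, not by measuring.
- **Disagreement:** the turn from drop-in to stop came out larger than a quarter turn by my wing-angle estimates (roughly 1.8 rad). I put that down to play in the slot and rough angle readings, and relied on the height.

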